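# Load the nozzle magazine in reverse order

### The arm

A 7-joint arm with a two-finger parallel gripper is mounted at the origin on the work surface. World frame = base frame: x ahead of the robot, y to its left, z up, the work surface at z = 0. Lengths are in m, angles in rad, forces in N, time in s.
With the tool pointing down it reaches from about 0.375 to 0.925 m from the base axis. Payload 3.1 kg.
Tool frame: the origin (TCP) lies between the finger pads; the fingertips stand 19 mm ahead of it and the grasp point (between the pads) is the TCP; z points along the fingers, y is the direction in which the jaws open and shut (so a half turn about z gives the same grasp; the last joint's range is limited). The gripper opens to 85 mm and grips with 20 to 120 N. Pads are 22 mm wide; open, the fingers measure 114 mm over their backs; the gripper's body (76 mm by 85 mm) begins 54 mm behind the grasp point. The pads swing forward as they close: fully open they stand 13 mm farther back than shut.
Start: joints at [1.228, 0.383, 0.044, 1.598, -0.018, 1.161, -0.05], TCP at [0.158, -0.631, 0.25] pointing down, gripper open.
Joint ranges: [-2.61, 2.61], [-0.41, 2.15], [-1.48, 1.57], [0, 2.5], [-1.57, 4.71], [0.05, 1.97], [-2.85, 2.85]. Speed limits (rad/s): [2.79, 2.79, 3.14, 3.14, 3.14, 3.14, 3.14].

### API

Orientations are given as a unit quaternion [x, y, z, w].
In Python, from bench import move_ptp, movel, move_j, move_gripper, pause, inverse_kinematics, read_camera, camera_params, MotionError, sign_off, look_for, tip_of, read_time_s, read_qpos, read_joint_vel, read_effort, read_eef_pos, read_tcp_rot, read_ft_force, read_ft_torque, read_finger_gap gives the robot as it stands. Calls block until the motion is done:
- move_ptp(position, orientation): joint-space move of the TCP to a pose.
- movel(position, orientation=None, speed=0.15): straight line of the TCP; orientation=None keeps the orientation; speed is the mean speed in m/s.
- move_j(angles): joint-space move.
- move_gripper(opening, effort=None): finger opening in m; effort is the grip in N (None keeps the last); returns when the fingers have stopped.
- pause(seconds).
- inverse_kinematics(position, orientation): joint angles nearest the present ones, or None.
- read_camera(name): name is "scene" or "top" or "wrist"; returns the picture (420x560x3 uint8, red, green, blue); there is no depth.
- camera_params(name): a dict with "K" (3x3 intrinsics, pixels), "camera_from_world" (4x4, takes a point from world to camera coordinates). Camera axes: x right, y down, z forward; pixel columns grow to the right and rows downward; lengths in m; the calibration is good to about 2 mm. The wrist camera is an equidistant fisheye: a pixel r from the principal point sees the ray r / f radians off the axis. A picture is of the moment at which its call begins: read the wrist's pose just before it. camera_params takes no time and is no camera call; for the wrist camera it gives the pose at the moment of the call.
A pose or a line that the arm cannot do raises MotionError and nothing moves.
- sign_off(): hands the job in, once; it reports no verdict.
Trained networks look in the newest picture that a camera, given by its name, has taken for a name from the list of things; names that differ only in an ending like _2 or _b are one class to them, and where a whole thing is asked for, a point or a joint stands for the part that bears it (a point fixed in the world has none). Each returns a list of dicts, best first, with "confidence" (0 to 1); they miss things now and then, are a little off and sometimes report something else, mostly with a low value. They report only what shows in the picture. A call takes as long as a camera call.
- look_for(camera, name): "at" ([column, row] in pixels, amid what is visible of it).
- tip_of(camera, name): "at" ([column, row] in pixels: a listed point, or the origin of a listed thing).
Readings, each from a call of its own:
- read_time_s(): time.
- read_qpos(): joint angles.
- read_joint_vel(): joint speeds.
- read_effort(): joint torques, N m.
- read_eef_pos(): TCP position.
- read_tcp_rot(): TCP orientation.
- read_ft_force(): force on the tool from outside, world axes, zero at the start.
- read_ft_torque(): the same for the moment, N m.
- read_finger_gap(): finger opening in m.
Only numpy, scipy, OpenCV 4.12 (cv2) and the standard library are available. Lean on these libraries where they do the work, as an engineer would, in place of code of your own. Each camera call takes 0.05 s, during which the arm holds its last target.

### The job

The other side of the board is reworked in the opposite sequence: move the four hot-air nozzles from the aluminium cooling rack into the pockets of the nozzle magazine, one to a pocket, in reverse order, so that the nozzle now farthest left on the cooling rack stands farthest right in the magazine, and so on. Each must stand upright, flat on the floor of its pocket; set them down gently, and do not drop any or knock one over.

Things in the scene. Friction and masses are not known exactly. Their poses are not given: they have to be found in the camera images.
- nozzle_red: loose hot-air nozzle with a red sleeve, upright, 74 mm tall, 110 g: bright steel square hood 38 x 38 mm, from 0 to 26 mm height; dark neck of 26 mm diameter, 26 to 36 mm; round red grip sleeve of 30 mm diameter, 36 to 74 mm, with a dark bore on top. Grip it across the sleeve, from above. Origin: centre of the underside; z up along its axis.
- nozzle_yellow: loose hot-air nozzle with a yellow sleeve, upright, 74 mm tall, 110 g: bright steel oblong hood, 28 mm along its x and 38 mm along its y, from 0 to 26 mm height; dark neck of 26 mm diameter, 26 to 36 mm; round yellow grip sleeve of 30 mm diameter, 36 to 74 mm, with a dark bore on top. Grip it across the sleeve, from above. Origin: centre of the underside; z up along its axis.
- nozzle_green: loose hot-air nozzle with a green sleeve, upright, 74 mm tall, 110 g: bright steel square hood 30 x 30 mm, from 0 to 26 mm height; dark neck of 26 mm diameter, 26 to 36 mm; round green grip sleeve of 30 mm diameter, 36 to 74 mm, with a dark bore on top. Grip it across the sleeve, from above. Origin: centre of the underside; z up along its axis.
- nozzle_blue: loose hot-air nozzle with a blue sleeve, upright, 74 mm tall, 110 g: bright steel round hood of 34 mm diameter, from 0 to 26 mm height; dark neck of 26 mm diameter, 26 to 36 mm; round blue grip sleeve of 30 mm diameter, 36 to 74 mm, with a dark bore on top. Grip it across the sleeve, from above. Origin: centre of the underside; z up along its axis.
- cooling_rack: fixed aluminium bar, 76 mm (x) by 288 mm (y), 6 mm thick, with the four pads in a row on it, where the nozzles stand at the start. Turned up to 0.12 rad; either the nearer or the farther of the two racks. Origin: centre of its underside on the table; y along the row to the robot's left, z up. Pad centres at y = +102, +34, -34, -102 mm, x = 0.
- pad_red: fixed white ceramic pad, 60 x 60 x 8 mm, with a red strip along its two edges towards and away from the robot; the red nozzle stands on it at the start, so it still shows afterwards where that nozzle stood. Its place in the row changes from run to run. Origin: centre of the underside, 6 mm above the table; axes parallel to the cooling rack's.
- pad_yellow: fixed white ceramic pad, 60 x 60 x 8 mm, with a yellow strip along its two edges towards and away from the robot; the yellow nozzle stands on it at the start, so it still shows afterwards where that nozzle stood. Its place in the row changes from run to run. Origin: centre of the underside, 6 mm above the table; axes parallel to the cooling rack's.
- pad_green: fixed white ceramic pad, 60 x 60 x 8 mm, with a green strip along its two edges towards and away from the robot; the green nozzle stands on it at the start, so it still shows afterwards where that nozzle stood. Its place in the row changes from run to run. Origin: centre of the underside, 6 mm above the table; axes parallel to the cooling rack's.
- pad_blue: fixed white ceramic pad, 60 x 60 x 8 mm, with a blue strip along its two edges towards and away from the robot; the blue nozzle stands on it at the start, so it still shows afterwards where that nozzle stood. Its place in the row changes from run to run. Origin: centre of the underside, 6 mm above the table; axes parallel to the cooling rack's.
- magazine: fixed tray, 76 mm (x) by 280 mm (y), dark floor, grey rims: four square pockets in a row, empty at the start, each 60 x 60 mm inside; floor 4 mm, rim tops 10 mm above the table, rims 8 mm wide. Turned up to 0.12 rad. Origin: centre of its underside on the table; y along the row to the robot's left, z up. Pocket centres at y = +102, +34, -34, -102 mm, x = 0.

How it is judged:
At the end, for the whole second after the job is handed in: Each nozzle stands in the magazine pocket that mirrors its starting pad (leftmost pad to rightmost pocket, second to third, and so on): within 20 mm of the pocket's centre along and across the row, its underside within 3.5 mm of the pocket floor, tilted less than 0.1 rad, released and at rest (((y of pad_red in the frame of cooling_rack between 0.082 and 0.122 m and y of nozzle_red in the frame of magazine between -0.122 and -0.082 m) or (y of pad_red in the frame of cooling_rack between 0.014 and 0.054 m and y of nozzle_red in the frame of magazine between -0.054 and -0.014 m) or (y of pad_red in the frame of cooling_rack between -0.054 and -0.014 m and y of nozzle_red in the frame of magazine between 0.014 and 0.054 m) or (y of pad_red in the frame of cooling_rack between -0.122 and -0.082 m and y of nozzle_red in the frame of magazine between 0.082 and 0.122 m)) and x of nozzle_red in the frame of magazine between -0.02 and 0.02 m and z of nozzle_red in the frame of magazine between 0 and 0.0075 m and angle between each of nozzle_red, nozzle_yellow, nozzle_green, nozzle_blue's own z axis and vertical below 0.1 rad and linear speed of each of nozzle_red, nozzle_yellow, nozzle_green, nozzle_blue below 0.02 m/s and angular speed of each of nozzle_red, nozzle_yellow, nozzle_green, nozzle_blue below 0.2 rad/s and ((y of pad_yellow in the frame of cooling_rack between 0.082 and 0.122 m and y of nozzle_yellow in the frame of magazine between -0.122 and -0.082 m) or (y of pad_yellow in the frame of cooling_rack between 0.014 and 0.054 m and y of nozzle_yellow in the frame of magazine between -0.054 and -0.014 m) or (y of pad_yellow in the frame of cooling_rack between -0.054 and -0.014 m and y of nozzle_yellow in the frame of magazine between 0.014 and 0.054 m) or (y of pad_yellow in the frame of cooling_rack between -0.122 and -0.082 m and y of nozzle_yellow in the frame of magazine between 0.082 and 0.122 m)) and x of nozzle_yellow in the frame of magazine between -0.02 and 0.02 m and z of nozzle_yellow in the frame of magazine between 0 and 0.0075 m and ((y of pad_green in the frame of cooling_rack between 0.082 and 0.122 m and y of nozzle_green in the frame of magazine between -0.122 and -0.082 m) or (y of pad_green in the frame of cooling_rack between 0.014 and 0.054 m and y of nozzle_green in the frame of magazine between -0.054 and -0.014 m) or (y of pad_green in the frame of cooling_rack between -0.054 and -0.014 m and y of nozzle_green in the frame of magazine between 0.014 and 0.054 m) or (y of pad_green in the frame of cooling_rack between -0.122 and -0.082 m and y of nozzle_green in the frame of magazine between 0.082 and 0.122 m)) and x of nozzle_green in the frame of magazine between -0.02 and 0.02 m and z of nozzle_green in the frame of magazine between 0 and 0.0075 m and ((y of pad_blue in the frame of cooling_rack between 0.082 and 0.122 m and y of nozzle_blue in the frame of magazine between -0.122 and -0.082 m) or (y of pad_blue in the frame of cooling_rack between 0.014 and 0.054 m and y of nozzle_blue in the frame of magazine between -0.054 and -0.014 m) or (y of pad_blue in the frame of cooling_rack between -0.054 and -0.014 m and y of nozzle_blue in the frame of magazine between 0.014 and 0.054 m) or (y of pad_blue in the frame of cooling_rack between -0.122 and -0.082 m and y of nozzle_blue in the frame of magazine between 0.082 and 0.122 m)) and x of nozzle_blue in the frame of magazine between -0.02 and 0.02 m and z of nozzle_blue in the frame of magazine between 0 and 0.0075 m); the robot touches nothing.
It fails at once if a nozzle is knocked over (tilted more than 0.6 rad) (angle between any of nozzle_red, nozzle_yellow, nozzle_green, nozzle_blue's own z axis and vertical above 0.6 rad).
It fails at once if a nozzle is dropped (falls free with its underside more than 50 mm above the table) ((height (world z) of nozzle_red above 0.05 m and contact force between nozzle_red and anything else below 0.01 N) or (height (world z) of nozzle_yellow above 0.05 m and contact force between nozzle_yellow and anything else below 0.01 N) or (height (world z) of nozzle_green above 0.05 m and contact force between nozzle_green and anything else below 0.01 N) or (height (world z) of nozzle_blue above 0.05 m and contact force between nozzle_blue and anything else below 0.01 N)).
It also fails if it takes over 99 s, if anything falls off the work surface, if the arm or the gripper's body presses on something with over 40 N, if the wrist force passes 120 N, or if a joint passes its speed limit or range.

## Working session

There is one attempt and no reset: what is moved stays moved. The work goes in short steps, each a Python script; the robot and the scene stay as the last script left them, time stands still between calls to the robot, and variables do not carry over. Pictures are saved under pics/ and viewed, and the job is handed in when it is done.

```bash
mkdir -p pics; ls; python3 - <<'E'
from bench import *
import cv2, numpy as np
print(read_time_s(), read_eef_pos(), read_tcp_rot(), read_finger_gap())
for c in ["top","scene"]:
    im=read_camera(c); cv2.imwrite(f"pics/{c}0.png",im[:,:,::-1])
    p=camera_params(c); print(c,np.round(p["K"],1).tolist(),np.round(p["camera_from_world"],4).tolist())
    for n in ["nozzle_red","nozzle_yellow","nozzle_green","nozzle_blue","pad_red","pad_yellow","pad_green","pad_blue","magazine","cooling_rack"]:
        print(n,[(np.round(d["at"],1).tolist(),round(d["confidence"],2)) for d in tip_of(c,n)[:3]])
E
```

```text
pics
0.0 [ 0.15729911 -0.62973092  0.2488574 ] [ 9.92513073e-01  1.22131019e-01 -2.34135781e-04 -1.32670361e-03] 0.08535955336869444
top [[489.0, 0.0, 282.6], [0.0, 489.0, 210.5], [0.0, 0.0, 1.0]] [[-0.0068, -0.9995, 0.0307, -0.028], [-0.9929, 0.0031, -0.1186, 0.5739], [0.1184, -0.0312, -0.9925, 0.8146], [0.0, 0.0, 0.0, 1.0]]
nozzle_red [([365.8, 278.3], 0.79)]
nozzle_yellow [([330.5, 274.8], 0.9)]
nozzle_green [([256.1, 280.0], 0.73), ([262.6, 171.4], 0.66)]
nozzle_blue [([291.2, 283.2], 0.84)]
pad_red [([366.2, 277.5], 0.72)]
pad_yellow [([328.3, 281.1], 0.95)]
pad_green [([251.1, 285.9], 0.59)]
pad_blue [([332.3, 284.4], 0.32)]
magazine [([261.5, 174.0], 0.63), ([331.5, 275.8], 0.21)]
cooling_rack [([308.7, 278.8], 0.57)]
scene [[473.8, 0.0, 274.3], [0.0, 473.8, 206.9], [0.0, 0.0, 1.0]] [[0.4873, 0.8732, -0.0081, -0.261], [0.7478, -0.422, -0.5125, -0.4041], [-0.4509, 0.2437, -0.8587, 1.115], [0.0, 0.0, 0.0, 1.0]]
nozzle_red [([165.2, 210.6], 0.6)]
nozzle_yellow [([197.0, 193.7], 0.56)]
nozzle_green [([259.7, 159.5], 0.84), ([228.6, 179.2], 0.16)]
nozzle_blue [([228.3, 178.2], 0.78)]
pad_red [([164.7, 211.7], 0.67)]
pad_yellow [([202.0, 193.9], 0.79)]
pad_green []
pad_blue [([231.2, 178.1], 0.65)]
magazine [([308.0, 252.8], 0.73)]
cooling_rack [([218.0, 185.6], 0.86), ([200.9, 196.9], 0.5)]
```

View pics/top0.png

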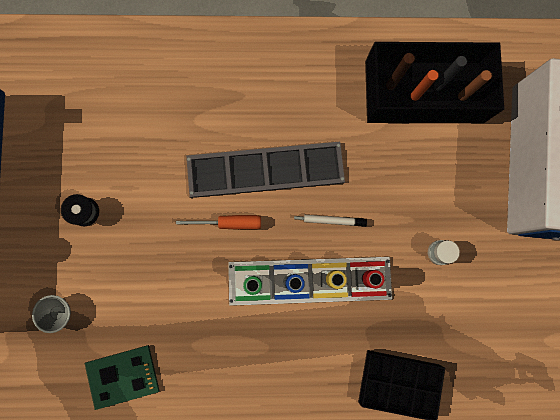

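View pics/scene0.png

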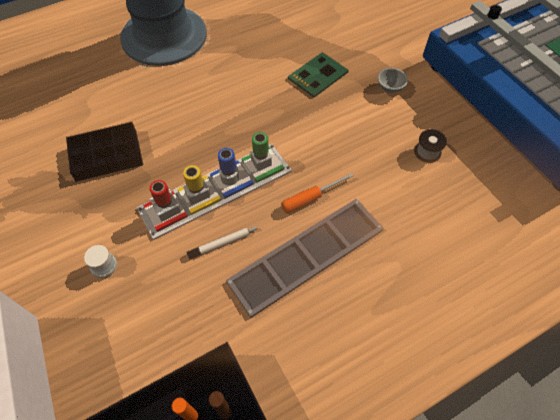

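The top view shows the near rack at about (310,280). Left to right, the nozzles are green (253,285), blue (295,284), yellow (338,280) and red (373,279). The empty magazine is at about (266,170). So red goes to the leftmost pocket, then yellow, blue, and green rightmost.

Next I'll measure poses from the outlines and sleeve tops.

```bash
cat > h.py <<'E'
from bench import *
import cv2, numpy as np
from scipy.optimize import least_squares
from scipy.spatial.transform import Rotation as R
def P(c):
    p=camera_params(c); return np.array(p["K"]),np.array(p["camera_from_world"])
def proj(c,X):
    K,T=P(c); X=np.atleast_2d(X); q=(K@(T[:3,:3]@X.T+T[:3,3:]));return (q[:2]/q[2]).T
def back(c,uv,z):
    K,T=P(c); d=T[:3,:3].T@np.linalg.inv(K)@np.array([uv[0],uv[1],1.]); o=-T[:3,:3].T@T[:3,3]
    return o+d*(z-o[2])/d[2]
E
python3 - <<'E'
from h import *
mag=[(187,158),(342,143),(345,181),(191,196)]
rack=[(229,263),(391,258),(393,298),(230,304)]
for nm,cs,z in(("mag",mag,.010),("rack",rack,.006)):
    X=np.array([back("top",c,z) for c in cs]); print(nm,np.round(X,4).tolist(),X.mean(0), "yaw",np.arctan2(-(X[0]-X[1]+X[3]-X[2])[0],(X[0]-X[1]+X[3]-X[2])[1]), np.linalg.norm(X[0]-X[1]),np.linalg.norm(X[1]-X[2]))
magS=[(228,282),(360,202),(384,230),(250,313)]
X=np.array([back("scene",c,.010) for c in magS]);print(np.round(X,4).tolist(),X.mean(0))
for c in("top","scene"):
    im=cv2.imread(f"pics/{c}0.png"); cv2.imwrite(f"pics/{c}crop.png",cv2.resize(im[130:315,170:410] if c=="top" else im[110:320,130:390],None,fx=3,fy=2.8 if c=="scene" else 3,interpolation=cv2.INTER_CUBIC))
E
```

```text
mag [[0.6724, 0.1399, 0.01], [0.7003, -0.1408, 0.01], [0.63, -0.1448, 0.01], [0.6032, 0.1316, 0.01]] [ 0.65149294 -0.00351983  0.01      ] yaw 0.09799109633456829 0.2820669613381169 0.07042354691009964
rack [[0.4841, 0.0637, 0.006], [0.4911, -0.2249, 0.006], [0.4206, -0.2261, 0.006], [0.4127, 0.0615, 0.006]] [ 0.45211936 -0.08147019  0.006     ] yaw 0.025870665250649648 0.28865141958484847 0.07049595152276651
[[0.6335, -0.1425, 0.01], [0.6122, 0.1362, 0.01], [0.6807, 0.1401, 0.01], [0.6982, -0.1352, 0.01]] [ 6.56171977e-01 -3.62581901e-04  1.00000000e-02]
```

View pics/topcrop.png

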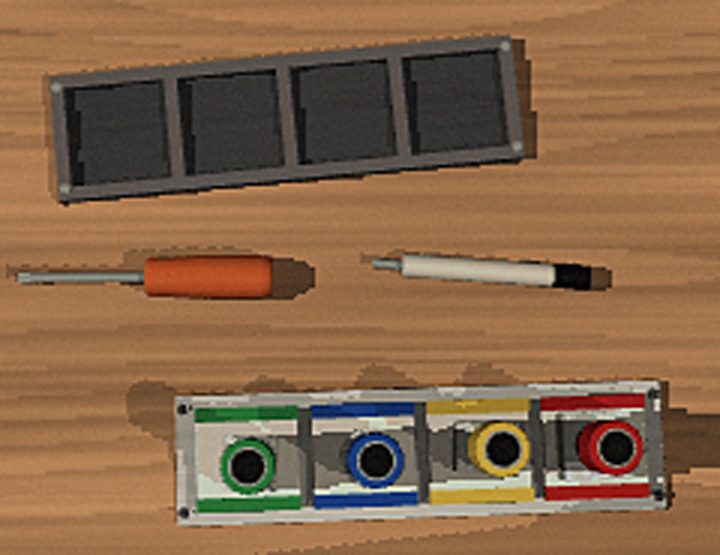

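View pics/scenecrop.png

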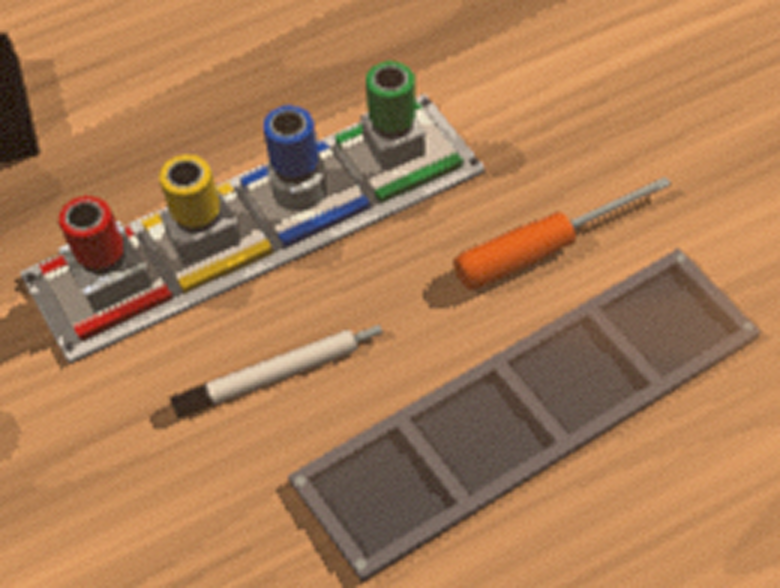

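```bash
python3 - <<'E'
from h import *
t=lambda L:np.array([((u+.5)/3-.5+170,(v+.5)/3-.5+130) for u,v in L])
s=lambda L:np.array([((u+.5)/3-.5+130,(v+.5)/2.8-.5+110) for u,v in L])
mt=t([(50,76),(514,37),(523,157),(58,197)])
ms=s([(680,250),(291,480),(360,579),(758,329)]) # near-left, near-right, far-right, far-left
a,b=.038,.140
Lt=np.array([[a,b],[a,-b],[-a,-b],[-a,b]]); Ls=np.array([[-a,b],[-a,-b],[a,-b],[a,b]])
def W(p,L,z): c,sn=np.cos(p[2]),np.sin(p[2]); return np.c_[p[0]+c*L[:,0]-sn*L[:,1],p[1]+sn*L[:,0]+c*L[:,1],np.full(len(L),z)]
for use in("ts","t","s"):
    f=lambda p:np.r_[(proj("top",W(p,Lt,.01))-mt).ravel()*("t" in use),(proj("scene",W(p,Ls,.01))-ms).ravel()*("s" in use)]
    r=least_squares(f,[.65,0,.08]);print("mag",use,r.x,np.abs(r.fun).max())
T=t([(246,467),(375,460),(500,450),(613,449)]);S=s([(389,78),(288,124),(186,174),(84,216)])
for n,u,v in zip("gbyr",T,S):
    r=least_squares(lambda X:np.r_[proj("top",X)[0]-u,proj("scene",X)[0]-v],[.45,0,.088])
    print(n,r.x,np.abs(r.fun).max(),back("top",u,.088)[:2],back("scene",v,.088)[:2])
q0=read_qpos()
for yaw in(0.026,):
  for k in(1,-1):
    # tool z down, tool y along +-x of rack
    y=np.array([np.cos(yaw),np.sin(yaw),0])*k; z=np.array([0,0,-1.]); x=np.cross(y,z)
    q=R.from_matrix(np.c_[x,y,z]).as_quat(); print(k,q)
    for p in([.45,.02,.2],[.45,-.185,.07],[.65,.1,.07],[.65,-.1,.2]):
        r=inverse_kinematics(p,q); print(p,None if r is None else np.round(r,2))
E
```

```text
mag ts [ 0.65309324 -0.00162747  0.09161502] 1.3910964753972905
mag t [ 0.65319675 -0.00138421  0.08456896] 0.7445644638244744
mag s [ 0.65291267 -0.00179234  0.09833582] 1.1639752506212915
g [0.44715614 0.02049067 0.08785738] 0.41206566986488724 [0.44740769 0.02102265] [0.4469629  0.01976792]
b [ 0.45039463 -0.04803112  0.08794836] 0.2873645950944308 [ 0.45056213 -0.04763932] [ 0.45021619 -0.04849484]
y [ 0.45519214 -0.11509665  0.08695088] 0.22617842391110798 [ 0.4553418  -0.11463071] [ 0.45577304 -0.11559571]
r [ 0.45508167 -0.17663433  0.08641015] 0.5672487878468075 [ 0.45541894 -0.17545985] [ 0.45577218 -0.17755561]
1 [0.6978549  0.71623916 0.         0.        ]
[0.45, 0.02, 0.2] [ 0.68  0.13 -0.85  2.08  0.12  0.98 -0.2 ]
[0.45, -0.185, 0.07] [ 0.72  0.38 -0.47  2.09  0.25  0.72  0.12]
[0.65, 0.1, 0.07] [ 0.28  0.7  -0.68  1.67  0.52  0.96 -0.56]
[0.65, -0.1, 0.2] [ 0.55  0.52 -0.61  1.6   0.32  1.13 -0.11]
-1 [ 0.71623916 -0.6978549   0.         -0.        ]
[0.45, 0.02, 0.2] [-1.47  0.38  1.56  2.15 -0.45  1.03 -2.78]
[0.45, -0.185, 0.07] [ 0.36  0.34 -0.06  2.11  0.03  0.69 -2.84]
[0.65, 0.1, 0.07] [ 0.61  1.04 -1.26  1.65  1.04  1.26  2.29]
[0.65, -0.1, 0.2] [-0.76  0.92  1.37  1.66 -0.92  1.35 -2.35]
```

Both cameras agree to about 1 mm. The magazine centre is (0.653, -0.002), yaw 0.09. I'll start with red.

```bash
cat >> h.py <<'E'
NOZ=dict(g=(.4472,.0205),b=(.4504,-.0480),y=(.4552,-.1151),r=(.4552,-.1766))
TGT=dict(g=-.102,b=-.034,y=.034,r=.102)
MAG=(.6531,-.0016,.091); RY=.026
def quat(yaw):
    y=np.array([np.cos(yaw),np.sin(yaw),0]); z=np.array([0,0,-1.])
    return R.from_matrix(np.c_[np.cross(y,z),y,z]).as_quat()
def pocket(n):
    x,y,a=MAG; return np.array([x-np.sin(a)*TGT[n],y+np.cos(a)*TGT[n]])
ZG=.014+.056; ZC=.165
def pick(n,first=False):
    p=NOZ[n]; q=quat(RY)
    (move_ptp if first else movel)(*(([*p,ZC],q) if first else ([*p,ZC],q,.25)))
    movel([*p,ZG],q,.12); move_gripper(0.02,40)
    print(n,"gap",read_finger_gap(),"tcp",read_eef_pos(),"t",read_time_s())
    movel([*p,ZC],q,.12); print("lifted gap",read_finger_gap(),"F",read_ft_force())
def place(n):
    p=pocket(n); q=quat(MAG[2]); z0=ZG-.010
    movel([*p,ZC],q,.25); movel([*p,z0+.006],q,.12)
    f0=read_ft_force()[2]; z=z0+.004
    while z>z0-.006:
        movel([*p,z],q,.02); f=read_ft_force()[2]-f0
        if f>2.5: break
        z-=.001
    print("touch z-z0",z-z0,"df",f,"tcp",read_eef_pos())
    move_gripper(0.085); print("open",read_finger_gap())
    movel([*p,ZC],q,.12); print("t",read_time_s())
E
python3 - <<'E'
from h import *
pick("r",True)
cv2.imwrite("pics/s1.png",read_camera("scene")[:,:,::-1])
E
```

```text
r gap 0.02903832795175119 tcp [ 0.45538737 -0.17674679  0.07038508] t 4.575
lifted gap 0.029178910574798538 F [ 0.18003072  0.06402094 -2.06950323]
```

View pics/s1.png

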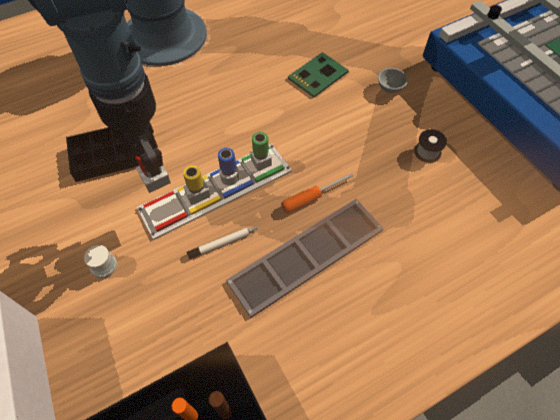

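Red is held upright at (155,178), the finger gap is about 29 mm, and its pad is empty. I'll place it now.

```bash
python3 - <<'E'
from h import *
place("r")
cv2.imwrite("pics/s2.png",read_camera("scene")[:,:,::-1])
E
```

```text
touch z-z0 -6.938893903907228e-18 df 4.16775008677792 tcp [0.64401652 0.10007292 0.06051806]
open 0.08529222432601156
t 10.8917
```

View pics/s2.png

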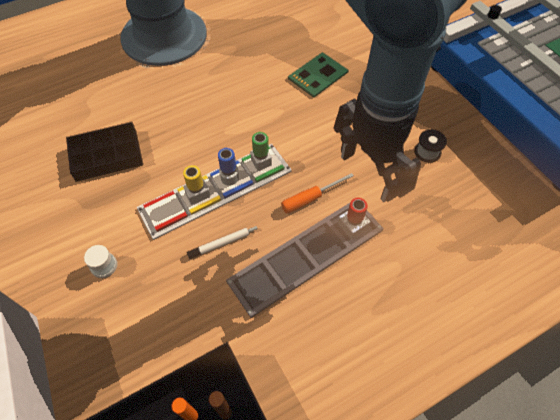

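Touchdown came at exactly the expected height, and red stands upright in the leftmost pocket at (357,215). Yellow is next.

```bash
python3 - <<'E'
from h import *
pick("y"); 
if read_finger_gap()>.026: place("y")
cv2.imwrite("pics/s3.png",read_camera("scene")[:,:,::-1])
E
```

```text
y gap 0.0288620595624709 tcp [ 0.45536122 -0.11523237  0.07039363] t 13.725
lifted gap 0.02919912395663318 F [-0.64839927  0.5699382  -1.16072689]
touch z-z0 -6.938893903907228e-18 df 3.2271182351770666 tcp [0.65020438 0.03234192 0.06052141]
open 0.08470330460825243
t 19.625
```

View pics/s3.png

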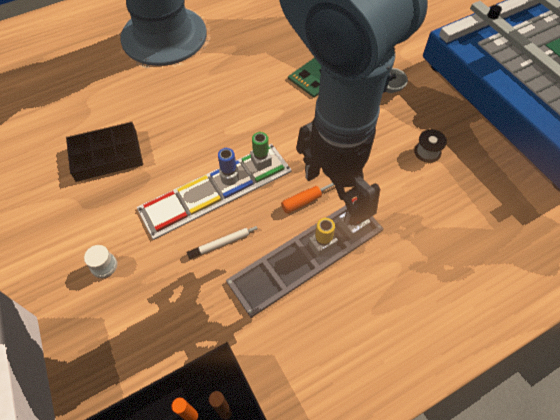

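Yellow stands upright in the second pocket at (326,235). Red is partly hidden behind the fingers at (357,218). Blue is next.

```bash
python3 - <<'E'
from h import *
pick("b"); 
if read_finger_gap()>.026: place("b")
cv2.imwrite("pics/s4.png",read_camera("scene")[:,:,::-1])
E
```

```text
b gap 0.028862030765317646 tcp [ 0.45044817 -0.04812959  0.07042415] t 22.1667
lifted gap 0.02897945526728776 F [-0.46226822  0.11239537 -1.17036445]
touch z-z0 -6.938893903907228e-18 df 2.785676709538036 tcp [ 0.65635457 -0.03544998  0.06058132]
open 0.08479972231943321
t 27.9167
```

View pics/s4.png

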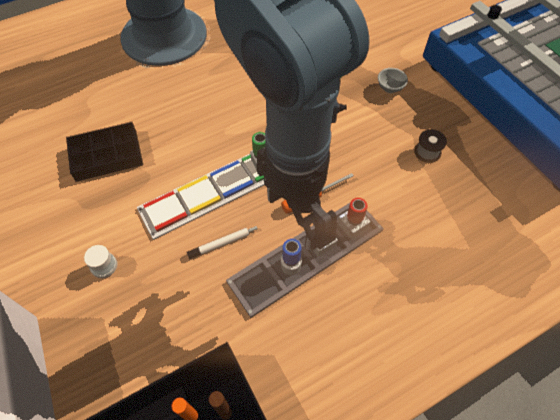

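Blue stands in the third pocket at (291,255), and red is fine at (357,212). The arm hides yellow in this view. Green is next; after placing it I'll back away to check everything.

```bash
python3 - <<'E'
from h import *
pick("g"); 
if read_finger_gap()>.026: place("g")
movel([*pocket("g"),.25],quat(MAG[2]),.2)
move_j([1.228, 0.383, 0.044, 1.598, -0.018, 1.161, -0.05])
for c in("scene","top"):
    im=read_camera(c)
    cv2.imwrite(f"pics/{c}5.png",cv2.resize((im[130:315,170:410] if c=="top" else im[110:320,130:390])[:,:,::-1],None,fx=3,fy=2.8 if c=="scene" else 3,interpolation=cv2.INTER_CUBIC))
print(read_time_s(),read_eef_pos())
E
```

```text
g gap 0.02897545243604426 tcp [0.44740548 0.02041981 0.07040665] t 30.475
lifted gap 0.02932612689186048 F [-0.53692591 -0.33341977 -1.68734373]
touch z-z0 -0.0010000000000000078 df 7.494829405937455 tcp [ 0.66261984 -0.10319258  0.0605425 ]
open 0.08516251895221616
t 36.65
39.9083 [ 0.15927214 -0.63018234  0.25007663]
```

View pics/scene5.png

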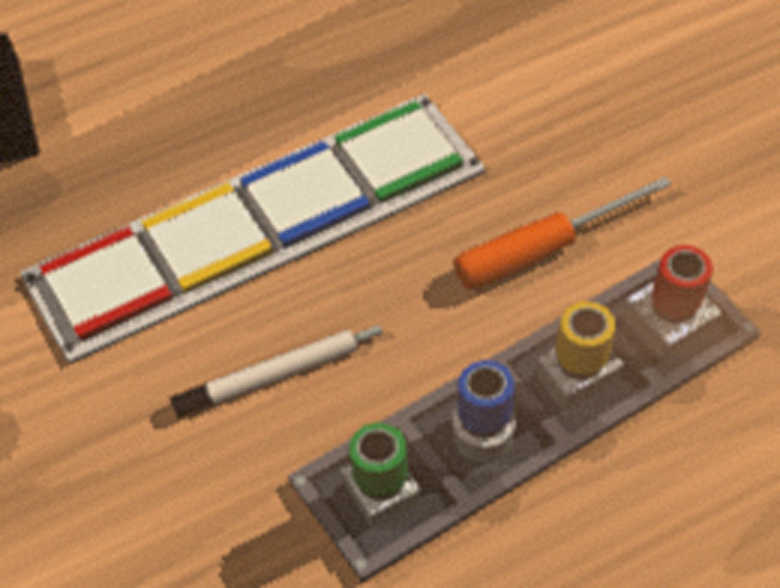

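View pics/top5.png

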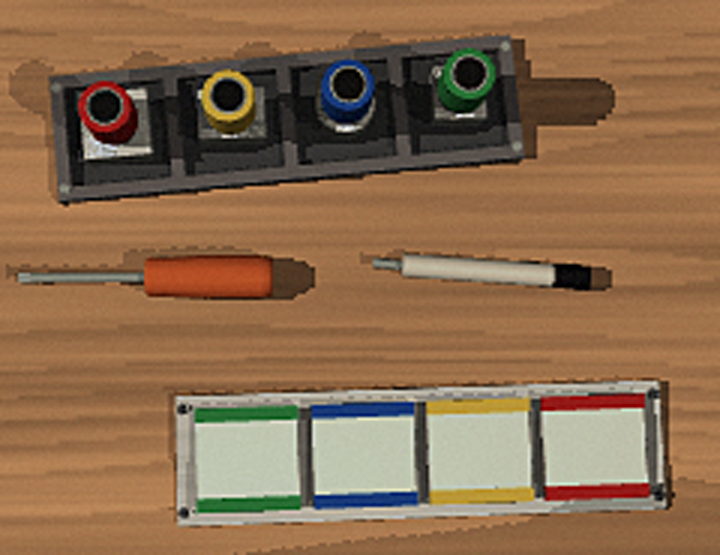

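All four stand in their pockets, in reversed order, and the pads are empty. I'll triangulate the bores as a numeric check, then hand in.

```bash
python3 - <<'E'
from h import *
T=[(106,105),(229,95),(348,85),(469,74)];S=[(686,263),(588,321),(487,384),(379,445)]
ok=True
for n,u,v in zip("rybg",T,S):
    u=((u[0]+.5)/3+169.5,(u[1]+.5)/3+129.5);v=((v[0]+.5)/3+129.5,(v[1]+.5)/2.8+109.5)
    r=least_squares(lambda X:np.r_[proj("top",X)[0]-u,proj("scene",X)[0]-v],[.65,0,.078])
    d=r.x[:2]-pocket(n); print(n,"off mm",np.round(d*1e3,1),"top z",round(r.x[2],4)); ok&=np.abs(d).max()<.01 and abs(r.x[2]-.078)<.0045
print(ok,read_ft_force())
if ok: sign_off(); print("handed in",read_time_s())
E
```

```text
r off mm [ 0.8 -1.9] top z 0.0818
y off mm [ 0.5 -1.4] top z 0.0807
b off mm [0.9 0.2] top z 0.0768
g off mm [0.5 0.7] top z 0.0792
True [0.59924755 0.06482204 0.47003144]
the job is handed in; nothing more can be done
the job is handed in; nothing more can be done
```

I moved all four nozzles into the magazine in reverse order and handed the job in at about 40 s of the 99 s allowed. From left to right it now holds red, yellow, blue, green; the rack held green, blue, yellow, red.

- **Position:** My last camera check put every nozzle within 2 mm of its pocket centre, and both pictures show them upright with the pads empty.
- **Height:** The sleeve tops measured 77–82 mm against the expected 78 mm. Red (81.8 mm) and yellow (80.7 mm) read high, by 3.8 and 2.7 mm, roughly what pixel and calibration error can produce. The force at set-down gives the better height check: red, yellow and blue touched the floor at the planned height and green 1 mm below it, so I take all four to be flat.
- **Set-down:** Contact force was 3–4 N for the first three. Green's was higher, at about 7.5 N.
- **Robot:** The arm was back at its start pose, clear of everything, at hand-in. The job's verdict is not reported.

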